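# Lever up the lab mixer's base until its prop leg swings under

### The job

The heavy base of the overhead mixer must stand propped up at the front. Push down the yellow pad of the pry bar that already lies over the blue fulcrum block with its tip under the base, until the base's red prop leg swings upright beneath the front edge, then let the bar up and draw back so that the base stands on the leg. Leave the jar with the green filling standing where it is.

Things in the scene. Friction and masses are not known exactly. Their poses are not given: they have to be found in the camera images.
- bar: Loose cranked steel pry bar over a blue fulcrum block (fixed). Origin: centre of the top of its yellow pad (50x40x8 mm, level, 122 mm up at start). +x: level, from pad to mixer; +z up. Fulcrum point 235 mm along +x, 92 mm lower; tip 70 mm past it, under the base. Pad swings down about the fulcrum, drifting 10-20 mm from the mixer; takes up to 20 N. Leg is in when pad is 45-60 mm lower; 80 is safe.
- mixer_base (a joint): Tilt of the mixer (black base plate 320x260x12 mm on 38 mm feet, column, grey motor head, about 10 kg) about its rear feet, rad: 0 = flat on its feet; grows as the front edge rises; about 0.044 standing on the prop leg; stop at 0.12.
- prop (a joint): Swing of the red prop leg (58 mm long) on the base's front edge beside the bar, rad: 0 = folded aside, round foot on the bench; 0.755 = upright; 0.845 = at its stop just past upright, where it carries the base. A light spring swings it in as soon as the front edge is about 14 mm up; let down before that, it sticks part-way: push again.
- jar_center (a point): Bystander: clear round jar with white lid and green filling, 72 mm wide, 90 mm high, upright on the bench; the point is its centre, 45 mm up. A like jar with black filling, and a flat steel bar with a black handle lying on the bench, are bystanders too.

How it is judged (in metres and radians):
On the way, in this order (a step that is already met when the one before it is completed fails the run):
1. the base's front edge is levered up while the robot pushes on the pry bar (value of joint mixer_base above 0.015 rad and contact force between the fingers and bar above 2 N), for 0.05 s.
2. the prop leg has swung in past upright (value of joint prop above 0.78 rad), for 0.1 s.
At the end, for the whole second after the job is handed in: The prop leg is in past upright (joint above 0.78 rad) and the mixer base stands on it, at rest (tilt 0.035 to 0.055 rad); the pry bar is let go and at rest; the green jar stands within 20 mm of where it was (value of joint prop above 0.78 rad and value of joint mixer_base between 0.035 and 0.055 rad and velocity of joint mixer_base between -0.02 and 0.02 rad/s and linear speed of bar below 0.03 m/s and distance of jar_center from where it was at the start of the episode below 0.02 m); the robot touches nothing.
It fails at once if the jar with the green filling is pushed away by more than 20 mm or knocked over (distance of jar_center from where it was at the start of the episode above 0.02 m or angle between jar_center's own z axis and vertical above 0.35 rad).
It also fails if it takes over 29 s, if anything falls off the work surface, if the arm or the gripper's body presses on something with over 40 N, if the wrist force passes 120 N, or if a joint passes its speed limit or range.

### The arm

A 7-joint arm with a two-finger parallel gripper is mounted at the origin on the work surface. World frame = base frame: x ahead of the robot, y to its left, z up, the work surface at z = 0. Lengths are in mm, angles in rad, forces in N, time in s.
With the tool pointing down it reaches from about 425 to 1025 mm from the base axis. Payload 9.4 kg.
Tool frame: the origin (TCP) lies on the mounting face of the last link; the fingertips stand 186 mm ahead of it and the grasp point (between the pads) lies 167 mm ahead of it (ctrl.grip_depth is the distance from the TCP to the grasp point, in mm); z points along the fingers, y is the direction in which the jaws open and shut (so a half turn about z gives the same grasp; the last joint's range is limited). The gripper opens to 93 mm and grips with 3 to 60 N. Pads are 15 mm wide; open, the fingers measure 128 mm over their backs; the gripper's body (75 mm by 188 mm) begins 65 mm behind the grasp point.
Start: joints at [-0.077, 0.599, -0.003, 1.599, 0.002, 0.943, -0.08], TCP at [725, 0.001, 404.718] pointing down, gripper open.
Joint ranges: [-2.57, 2.57], [-0.35, 1.97], [-1.29, 1.29], [0.11, 2.56], [-1.05, 4.19], [0.11, 1.86], [-2.63, 2.63]. Speed limits (rad/s): [2.22, 2.22, 3.01, 3.01, 3.14, 3.14, 3.14].

### API

Orientations are given as a unit quaternion [x, y, z, w].
In Python, from workcell import ctrl gives the robot as it stands. The module is installed in compiled form; this text tells all that it offers.
- The arm moves only by the tool step_arm, never from a script. Its argument "steps" is a list of rows, each a list of 3 entries, a list of its own where there are three numbers: the shift along the tool's x, y, z in cm, then the turn, a rotation vector about the tool's x, y, z in rad, then the opening, from 0 (shut) to 1 (fully open). In form: [[[tx, ty, tz], [ax, ay, az], gripper], ...]. A call has 1 to 8 rows; each row shifts and turns the commanded pose from where the row before left it, along the tool's axes as they then stand; what a row does not reach is not made up. A row lasts 1/10 s, in which the tool goes at most 50 mm and 8.59 degrees, less where a joint would pass 70% of its speed; a pose out of reach is approached as far as the arm can. A call with a gripper value outside its range is refused whole. The fingers move at their own pace and stop on an object; the grip force is fixed at half the most. Time passes only in rows, so rows that do not move let the fingers close. It gives the time, the measured TCP pose, the force and the opening at its end, in the units of the state.
- ctrl.state(): the state, without advancing time (a new reading comes with each control period).
- ctrl.read_camera(name): name is "scene" or "side" or "wrist"; returns a dict with "frame" (400x640x3 uint8, red, green, blue), "vertical_fov" (degrees; the focal length in pixels is half the picture's height over the tangent of half this angle, whatever the lens; pixels are square), "cx", "cy" (the principal point, pixels), "T" (4x4, takes a point from camera to world coordinates); the wrist camera has in their place "tool_from_camera" (4x4, takes a point from camera to tool coordinates, whose origin is the TCP and whose axes are the flange's). Camera axes: x right, y down, z forward; pixel columns grow to the right and rows downward; lengths in mm; the calibration is good to about 2 mm. A picture is of the moment at which its call begins: read the wrist's pose just before it. There is no depth.
- ctrl.hand_in(): hands the job in, once; it reports no verdict.
Trained networks look in a picture, given as the dict that the camera call returned (one of the last four; its "shot" number tells which), for a name from the list of things; names that differ only in an ending like _2 or _b are one class to them, and where a whole thing is asked for, a point or a joint stands for the part that bears it (a point fixed in the world has none). Each returns a list of dicts, best first, with "p" (0 to 1); they miss things now and then, are a little off and sometimes report something else, mostly with a low value. They report only what shows in the picture. A call takes as long as a camera call.
- ctrl.search_frame(picture, thing): "bbox" ([centre column, centre row, width, height] in pixels, round what is visible of it).
- ctrl.tip_of(picture, thing): "point" ([column, row] in pixels: a listed point, or the origin of a listed thing).
The state is a dict: "time": time; "joint_pos": joint angles; "joint_velocities": joint speeds; "joint_efforts": joint torques, N m; "position": TCP position; "eef_rot": TCP orientation; "wrist_force": force on the tool from outside, world axes, zero at the start; "ft_torque": the same for the moment, N m; "grip_width": finger opening in mm.
Only numpy, scipy, OpenCV 4.12 (cv2) and the standard library are available. Lean on these libraries where they do the work, as an engineer would, in place of code of your own. Each camera call takes 0.05 s, during which the arm holds its last target.

## Working session

There is one attempt and no reset: what is moved stays moved. The work goes in short steps, Python scripts to look and compute and a tool call to move; the robot and the scene stay as the last step left them, time stands still between calls to the robot, and variables do not carry over. Pictures are saved under pics/ and viewed, and the job is handed in when it is done.

Besides the shell and the picture viewer there is one more tool, called after "Call:" by a JSON object that holds its "name" and its "arguments". step_arm: Moves the arm, as the interface text tells. Its arguments: {"type":"object","properties":{"steps":{"type":"array"}},"required":["steps"]}

```bash
mkdir -p pics; cat > h.py <<'E'
import numpy as np, cv2, pickle
from workcell import ctrl
def ray(c,p):
    f=c["frame"].shape[0]/2/np.tan(np.radians(c["vertical_fov"])/2)
    d=np.array([(p[0]-c["cx"])/f,(p[1]-c["cy"])/f,1.]); T=np.array(c["T"]); 
    return T[:3,3],T[:3,:3]@d
def onz(c,p,z):
    o,d=ray(c,p); return o+d*(z-o[2])/d[2]
def proj(c,P):
    f=c["frame"].shape[0]/2/np.tan(np.radians(c["vertical_fov"])/2)
    T=np.array(c["T"]); q=T[:3,:3].T@(np.array(P)-T[:3,3]); return f*q[:2]/q[2]+[c["cx"],c["cy"]]
def save(c,n): cv2.imwrite(f"pics/{n}.png",c["frame"][:,:,::-1])
E
python3 - <<'E'
from h import *
for n in("scene","side"):
    c=ctrl.read_camera(n); save(c,n+"0")
    print(n,{k:v for k,v in c.items() if k!="frame"})
    for t in("bar","mixer_base","prop","jar_center"):
        try: print(t,ctrl.search_frame(c,t)[:2],ctrl.tip_of(c,t)[:2])
        except Exception as e: print(t,e)
        for r in (ctrl.tip_of(c,t)[:1] if t in("bar","jar_center") else []): print(onz(c,r["point"],122 if t=="bar" else 45))
print(ctrl.state())
E
```

```text
scene {'vertical_fov': 50.267371480693825, 'cx': 321.64816015363436, 'cy': 201.1256544630298, 'T': array([[-5.54945367e-01,  7.03106010e-01, -4.44609468e-01,
         1.14574968e+03],
       [ 8.31879817e-01,  4.66843681e-01, -3.00054908e-01,
         5.58583324e+02],
       [-3.40728855e-03, -5.36375724e-01, -8.43972436e-01,
         1.17001549e+03],
       [ 0.00000000e+00,  0.00000000e+00,  0.00000000e+00,
         1.00000000e+00]]), 'shot': 1}
bar [{'bbox': [302.6, 180.4, 73.7, 70.4], 'p': 0.66}] [{'point': [276.0, 152.0], 'p': 0.78}]
[520.78565327 -35.17316864 122.        ]
mixer_base it knows: bar, jar_center
prop it knows: bar, jar_center
jar_center [] [{'point': [241.3, 149.7], 'p': 0.39}]
[ 531.92154703 -182.86984225   45.        ]
side {'vertical_fov': 49.19583409438151, 'cx': 321.4692179076546, 'cy': 199.58384918364996, 'T': array([[ 9.01456857e-01, -2.30674537e-01,  3.66285124e-01,
         9.70980802e+01],
       [-4.32800758e-01, -4.95328041e-01,  7.53215531e-01,
        -7.90997108e+02],
       [ 7.68364918e-03, -8.37519785e-01, -5.46352973e-01,
         7.92707539e+02
[... 454 characters left out ...]
8271, -0.00249026,  1.59938276,  0.00182986,
        0.94293144, -0.07980146]), 'joint_velocities': array([ 1.54195922e-03,  2.19963440e-03, -1.07549572e-03, -3.46243650e-04,
        3.58571777e-04, -9.88886447e-04,  7.66751443e-05]), 'joint_efforts': array([-3.84220139e-04, -7.64820385e+01,  1.49645001e+00, -2.52703983e+01,
       -5.22226305e-02,  1.04925354e-02,  5.66137430e-05]), 'position': array([7.25000364e+02, 1.26376857e-02, 4.04736549e+02]), 'eef_rot': array([ 7.07086280e-01,  7.07127280e-01, -2.55190137e-05,  2.83390439e-05]), 'wrist_force': array([-0.10346117, -0.29251742,  0.10003568]), 'ft_torque': array([-0.01198143, -0.00640327, -0.00458855]), 'grip_width': 92.92251645110153}
```

View pics/scene0.png

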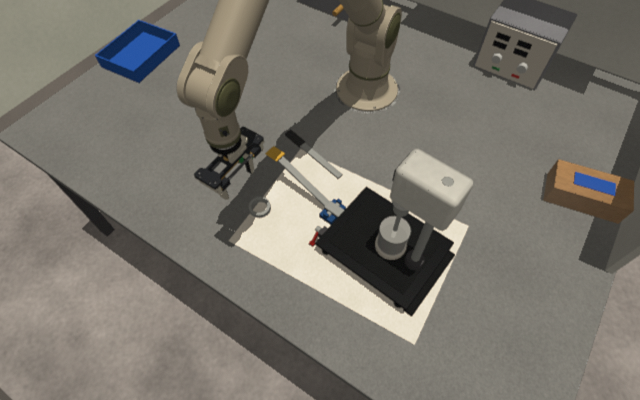

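View pics/side0.png

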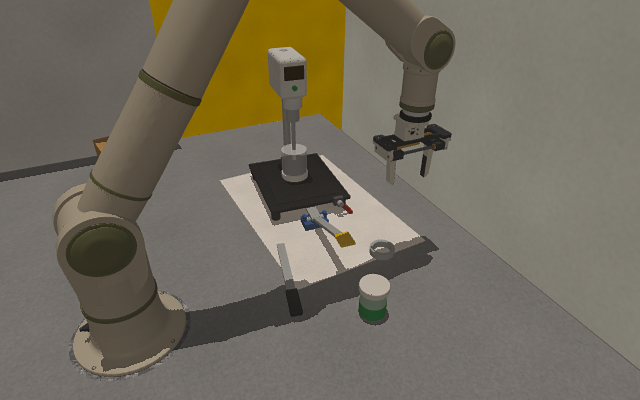

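The pad (yellow) shows at scene (276,153) and side (344,238). The blue fulcrum is at scene (332,212) and side (312,222), the green jar at side (373,298), and the red leg at scene (315,238). I'll triangulate next.

```bash
python3 - <<'E'
from h import *
a=ctrl.read_camera("scene");b=ctrl.read_camera("side")
def tri(p,q):
    o1,d1=ray(a,p);o2,d2=ray(b,q)
    s=np.linalg.lstsq(np.c_[d1,-d2],o2-o1,rcond=None)[0]
    P,Q=o1+d1*s[0],o2+d2*s[1]; return ((P+Q)/2).round(1),(np.linalg.norm(P-Q)).round(1)
cents=[]
for c in(a,b):
    h=cv2.cvtColor(c["frame"],cv2.COLOR_RGB2HSV)
    m=cv2.inRange(h,(18,120,120),(32,255,255))
    box=(255,140,30,25) if c is a else (330,225,35,30)
    k=np.zeros_like(m);x,y,w,hh=box;k[y:y+hh,x:x+w]=1
    ys,xs=np.nonzero(m*k);cents.append((xs.mean(),ys.mean()));print(len(xs),xs.mean(),ys.mean(),xs.min(),xs.max(),ys.min(),ys.max())
print("pad",tri(*cents), onz(a,cents[0],120),onz(b,cents[1],120))
np.set_printoptions(suppress=True,precision=1)
for t,p,z in(("ful a",(332,212),30),): print(t,onz(a,p,z),onz(b,(313,222),z))
print("along bar a: ",onz(a,(340,210),40),"jar lid",onz(b,(374,285),90), "ring",onz(a,(260,207),10))
for c,n,box in((a,"sa",(220,110,160,160)),(b,"sb",(260,170,160,160))):
    x,y,w,h=box; cv2.imwrite(f"pics/{n}.png",cv2.resize(c["frame"][y:y+h,x:x+w,::-1],None,fx=3.7,fy=3.7,interpolation=cv2.INTER_CUBIC))
E
```

```text
42 279.42857142857144 155.61904761904762 275 284 151 160
28 340.2857142857143 235.03571428571428 334 355 232 246
pad (array([523.1, -22.5, 114.2]), np.float64(2.9)) [525.2511242  -18.61544252 120.        ] [520.44558732 -30.20552609 120.        ]
ful a [560.7 202.5  30. ] [533.1 161.5  30. ]
along bar a:  [546.1 222.3  40. ] jar lid [ 522.8 -192.2   90. ] ring [662.2  -5.7  10. ]
```

View pics/sa.png

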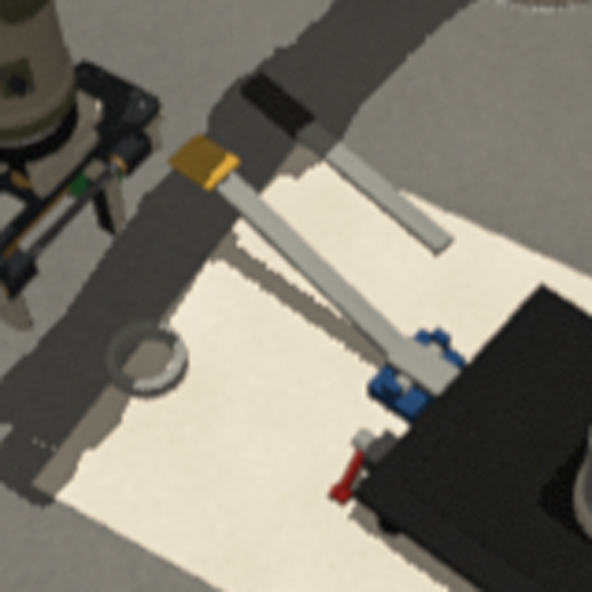

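View pics/sb.png

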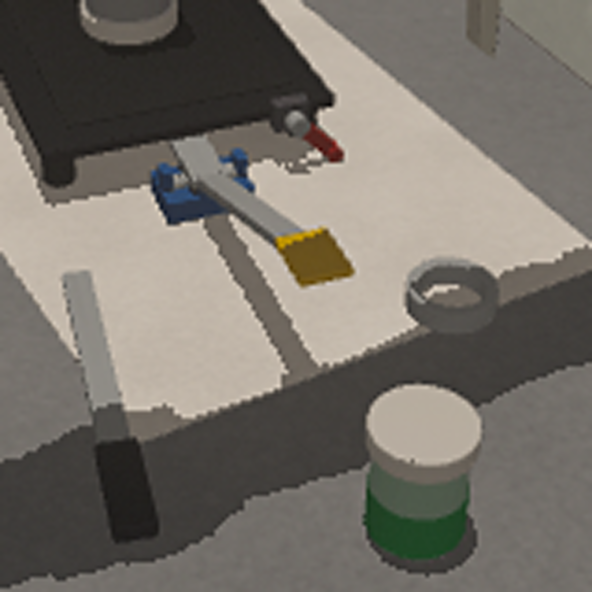

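```bash
cat >> h.py <<'E'
def tri(a,b,p,q):
    o1,d1=ray(a,p);o2,d2=ray(b,q)
    s=np.linalg.lstsq(np.c_[d1,-d2],o2-o1,rcond=None)[0]
    P,Q=o1+d1*s[0],o2+d2*s[1]; return ((P+Q)/2).round(1),(np.linalg.norm(P-Q)).round(1)
E
python3 - <<'E'
from h import *
a=ctrl.read_camera("scene");b=ctrl.read_camera("side")
f=lambda o,p:(o[0]+p[0]/3.7-.4,o[1]+p[1]/3.7-.4)
A=(220,110);B=(260,170)
print("pad",tri(a,b,f(A,(203,160)),f(B,(315,258))))
print("ful",tri(a,b,f(A,(410,365)),f(B,(205,178))))
print("leg foot",tri(a,b,f(A,(342,494)),f(B,(338,155))))
for c,o,p in((a,A,[(168,160),(205,134),(240,160),(208,183)]),(b,B,[(278,237),(325,231),(353,270),(303,285)])):
    print(np.array([onz(c,f(o,q),122)[:2] for q in p]).round())
print(ctrl.state()["time"])
E
```

```text
pad (array([524. , -42.5, 114.7]), np.float64(4.9))
ful (array([550.3, 188.1,  23.8]), np.float64(3.2))
leg foot (array([678. , 200.4,   2.6]), np.float64(10.9))
[[543. -62.]
 [502. -53.]
 [509. -11.]
 [544. -19.]]
[[509. -22.]
 [541. -29.]
 [538. -74.]
 [501. -74.]]
1.1
```

Call:
{"name": "step_arm", "arguments": {"steps": [[[-0.8,-4.0,1.2],[0,0,0],0],[[-0.8,-4.0,1.2],[0,0,0],0],[[-0.8,-4.0,1.2],[0,0,0],0],[[-0.7,-4.0,1.2],[0,0,0],0],[[-0.7,-4.2,1.2],[0,0,0],0],[[0,0,0],[0,0,0],0],[[0,0,0],[0,0,0],0]]}}

```text
time: 1.8
position: [522.8, -38.2, 345.1]
eef_rot: [0.707, 0.707, 0.0, 0.0]
wrist_force: [1.5, -0.5, 0.2]
grip_width: 41.5
```

Call:
{"name": "step_arm", "arguments": {"steps": [[[-0.2,0,1.0],[0,0,0],0],[[0,0,0.6],[0,0,0],0],[[0,0,0],[0,0,0],0],[[0,0,0],[0,0,0],0],[[0,0,0],[0,0,0],0]]}}

```text
time: 2.3
position: [523.3, -39.9, 328.6]
eef_rot: [0.707, 0.707, -0.0, -0.0]
wrist_force: [0.6, 0.3, 0.0]
grip_width: 2.3
```

```bash
python3 - <<'E'
from h import *
ims=[]
for n,(x,y,w,h) in(("scene",(200,90,180,180)),("side",(260,150,180,180))):
    c=ctrl.read_camera(n); ims.append(cv2.resize(c["frame"][y:y+h,x:x+w,::-1],(395,395),interpolation=cv2.INTER_CUBIC))
cv2.imwrite("pics/p1.png",np.hstack(ims))
E
```

```text
(no output)
```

View pics/p1.png

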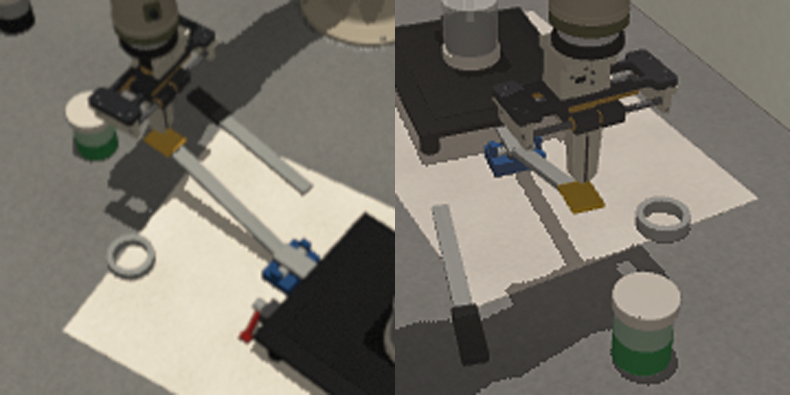

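The closed fingertips are above the pad, about 20 mm up: scene crop (167,125) against pad (165,140), side crop (585,185) against pad (580,197). Both jars are clear, so I'll descend to contact.

Call:
{"name": "step_arm", "arguments": {"steps": [[[0,0,0.9],[0,0,0],0],[[0,0,0.6],[0,0,0],0],[[0,0,0.4],[0,0,0],0],[[0,0,0.3],[0,0,0],0],[[-0.1,0,0.4],[0,0,0],0],[[-0.1,0,0.4],[0,0,0],0]]}}

```text
time: 3.0
position: [523.3, -42.3, 299.2]
eef_rot: [0.707, 0.707, 0.0, 0.001]
wrist_force: [-1.3, -1.5, 12.5]
grip_width: 0.4
```

Call:
{"name": "step_arm", "arguments": {"steps": [[[-0.15,0,0.5],[0,0,0],0],[[-0.15,0,0.5],[0,0,0],0],[[-0.15,0,0.5],[0,0,0],0],[[-0.15,-0.05,0.5],[0,0,0],0],[[-0.1,0,0.5],[0,0,0],0],[[-0.1,0,0.5],[0,0,0],0]]}}

```text
time: 3.6
position: [523.1, -50.9, 269.7]
eef_rot: [0.707, 0.707, 0.001, 0.001]
wrist_force: [-1.2, -4.6, 17.0]
grip_width: 0.4
```

```bash
python3 - <<'E'
from h import *
ims=[]
for n,(x,y,w,h) in(("scene",(200,90,180,180)),("side",(260,150,180,180))):
    c=ctrl.read_camera(n); ims.append(cv2.resize(c["frame"][y:y+h,x:x+w,::-1],(395,395),interpolation=cv2.INTER_CUBIC))
cv2.imwrite("pics/p2.png",np.hstack(ims))
E
```

```text
(no output)
```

View pics/p2.png

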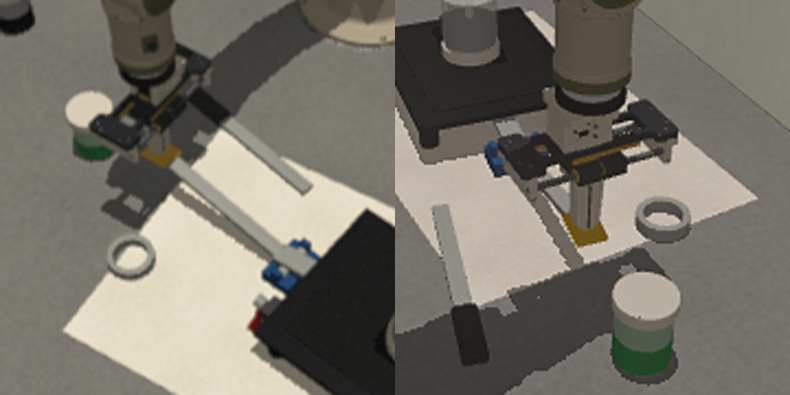

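The pad is about 38 mm down with the fingers still well on it, and the red leg is starting to swing (scene crop (258,318)). I'll keep pushing.

Call:
{"name": "step_arm", "arguments": {"steps": [[[-0.15,0,0.5],[0,0,0],0],[[-0.1,0,0.5],[0,0,0],0],[[-0.1,0,0.5],[0,0,0],0],[[-0.1,0,0.5],[0,0,0],0],[[-0.05,0,0.4],[0,0,0],0],[[0,0,0],[0,0,0],0],[[0,0,0],[0,0,0],0],[[0,0,0],[0,0,0],0]]}}

```text
time: 4.5
position: [523.2, -56.2, 245.7]
eef_rot: [0.708, 0.707, 0.001, 0.001]
wrist_force: [0.3, -5.0, 13.7]
grip_width: 0.5
```

```bash
python3 - <<'E'
from h import *
ims=[]
for n,(x,y,w,h) in(("scene",(260,150,120,120)),("side",(260,150,180,180))):
    c=ctrl.read_camera(n); ims.append(cv2.resize(c["frame"][y:y+h,x:x+w,::-1],(395,395),interpolation=cv2.INTER_CUBIC))
cv2.imwrite("pics/p3.png",np.hstack(ims))
E
```

```text
(no output)
```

View pics/p3.png

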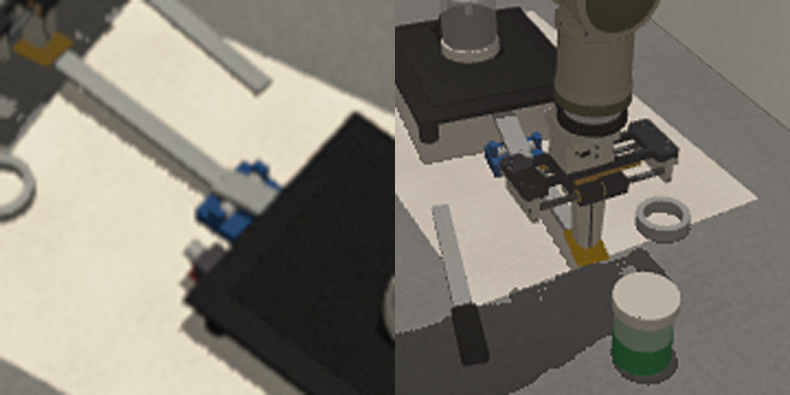

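The leg is nearly hidden under the edge (scene crop (195,270)), with the pad about 62 mm down. I'll push a few mm more as margin, hold, then look again.

Call:
{"name": "step_arm", "arguments": {"steps": [[[-0.05,0,0.4],[0,0,0],0],[[-0.05,0,0.4],[0,0,0],0],[[0,0,0],[0,0,0],0],[[0,0,0],[0,0,0],0],[[0,0,0],[0,0,0],0]]}}

```text
time: 5.1
position: [523.1, -57.3, 237.7]
eef_rot: [0.708, 0.707, 0.0, 0.001]
wrist_force: [-1.0, -4.9, 14.9]
grip_width: 1.0
```

Call:
{"name": "step_arm", "arguments": {"steps": [[[0.05,0,-0.4],[0,0,0],0],[[0.05,0,-0.4],[0,0,0],0],[[0.05,0,-0.4],[0,0,0],0],[[0.1,0,-0.4],[0,0,0],0],[[0.1,0,-0.4],[0,0,0],0]]}}

```text
time: 5.6
position: [522.7, -54.0, 257.3]
eef_rot: [0.708, 0.706, -0.0, 0.001]
wrist_force: [-0.8, -6.9, 7.5]
grip_width: 0.8
```

```bash
python3 - <<'E'
from h import *
ims=[]
for n,(x,y,w,h) in(("scene",(260,150,120,120)),("side",(260,150,180,180))):
    c=ctrl.read_camera(n); ims.append(cv2.resize(c["frame"][y:y+h,x:x+w,::-1],(395,395),interpolation=cv2.INTER_CUBIC))
cv2.imwrite("pics/p4.png",np.hstack(ims))
E
```

```text
(no output)
```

View pics/p4.png

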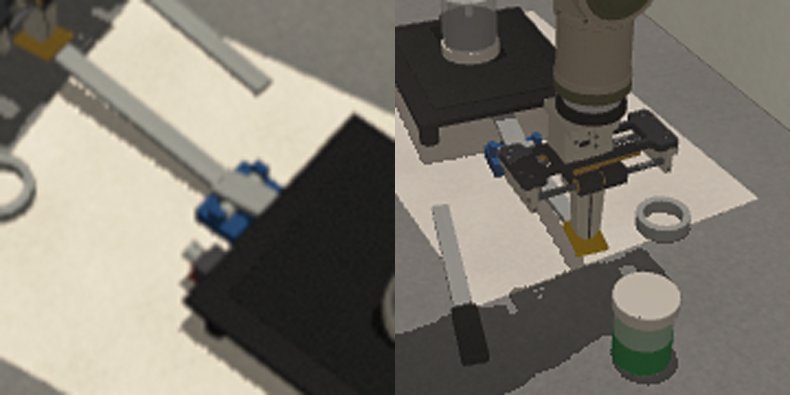

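Call:
{"name": "step_arm", "arguments": {"steps": [[[0,0,-0.3],[0,0,0],0],[[0,0,-0.3],[0,0,0],0],[[0,0,-0.3],[0,0,0],0],[[0,0,-0.3],[0,0,0],0],[[0.1,0,-0.3],[0,0,0],0]]}}

```text
time: 6.2
position: [522.4, -51.6, 271.8]
eef_rot: [0.707, 0.707, -0.0, -0.0]
wrist_force: [-0.3, 0.5, -0.6]
grip_width: 0.4
```

```bash
python3 - <<'E'
from h import *
ims=[]
for n,(x,y,w,h) in(("scene",(260,150,120,120)),("side",(260,150,180,180))):
    c=ctrl.read_camera(n); ims.append(cv2.resize(c["frame"][y:y+h,x:x+w,::-1],(395,395),interpolation=cv2.INTER_CUBIC))
cv2.imwrite("pics/p5.png",np.hstack(ims)); print(ctrl.state()["wrist_force"])
E
```

```text
[ 0.51287056  0.77345048 -0.32317273]
```

View pics/p5.png

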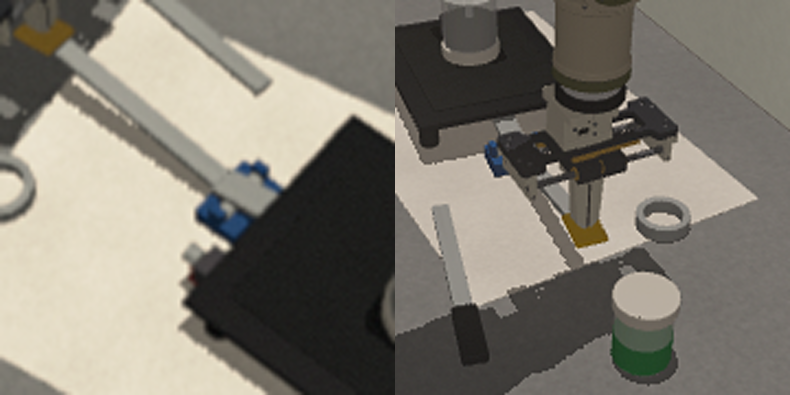

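The force dropped to zero with the pad still about 36 mm low, so the leg carries the base. I'll draw back.

Call:
{"name": "step_arm", "arguments": {"steps": [[[0,0,-0.5],[0,0,0],0],[[0,0,-1.0],[0,0,0],0],[[0,0,-2.0],[0,0,0],0],[[0,0,-3.0],[0,0,0],0],[[0,0,-3.0],[0,0,0],0],[[0,3.0,-3.0],[0,0,0],0],[[0,4.0,0],[0,0,0],0],[[0,0,0],[0,0,0],0]]}}

```text
time: 7.1
position: [596.2, -51.2, 398.7]
eef_rot: [0.707, 0.707, 0.002, 0.002]
wrist_force: [-0.3, -0.2, -0.1]
grip_width: 0.4
```

```bash
python3 - <<'E'
from h import *
np.set_printoptions(suppress=True,precision=1)
ims=[];cs=[]
for n,(x,y,w,h) in(("scene",(260,150,120,120)),("side",(240,130,180,180))):
    c=ctrl.read_camera(n);cs.append(c); ims.append(cv2.resize(c["frame"][y:y+h,x:x+w,::-1],(395,395),interpolation=cv2.INTER_CUBIC))
cv2.imwrite("pics/p6.png",np.hstack(ims)); s=ctrl.state();print(s["wrist_force"],s["time"])
for c in cs: print(ctrl.tip_of(c,"jar_center")[:1],ctrl.tip_of(c,"bar")[:1])
E
```

```text
[ 0.5 -0.2  0. ] 7.2
[{'point': [241.3, 148.0], 'p': 0.81}] [{'point': [274.1, 158.5], 'p': 0.9}]
[{'point': [372.6, 298.1], 'p': 0.8}] [{'point': [348.1, 251.9], 'p': 0.92}]
```

View pics/p6.png

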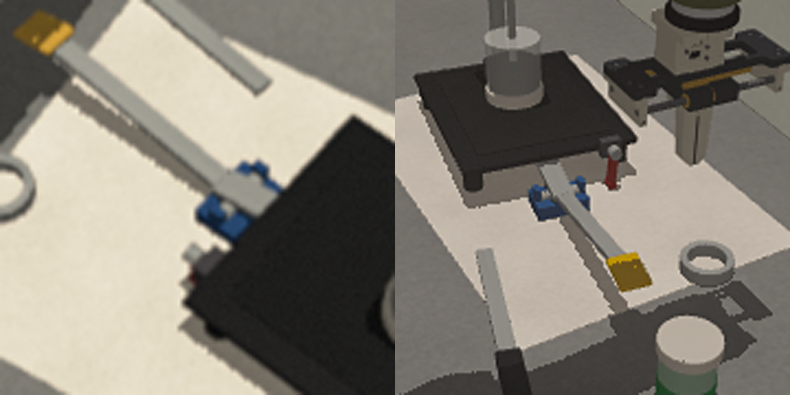

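The red leg stands upright under the front edge (side crop (613,172)). The pad rests low at (630,272), the jar hasn't moved, and the gripper is clear. I'll check that everything is at rest before handing in.

Call:
{"name": "step_arm", "arguments": {"steps": [[[0,0,0],[0,0,0],0],[[0,0,0],[0,0,0],0],[[0,0,0],[0,0,0],0],[[0,0,0],[0,0,0],0],[[0,0,0],[0,0,0],0]]}}

```text
time: 7.9
position: [592.5, -51.5, 396.7]
eef_rot: [0.707, 0.707, -0.0, 0.0]
wrist_force: [0.5, -0.5, 0.9]
grip_width: 0.4
```

```bash
python3 - <<'E'
from h import *
a=ctrl.read_camera("scene");c=ctrl.read_camera("side"); p=cv2.imread("pics/p6.png")
x,y,w,h=240,130,180,180
n=cv2.resize(c["frame"][y:y+h,x:x+w,::-1],(395,395),interpolation=cv2.INTER_CUBIC)
d=cv2.absdiff(n,p[:,395:]).max(2); print("changed px",(d[:, :230]>40).sum(),(d>40).sum())
A=ctrl.tip_of(a,"bar")[0]["point"];B=ctrl.tip_of(c,"bar")[0]["point"];print("pad",tri(a,c,A,B))
print("jar",onz(c,ctrl.tip_of(c,"jar_center")[0]["point"],45).round(1))
cv2.imwrite("pics/p7.png",cv2.resize(c["frame"][180:230,290:370,::-1],None,fx=8,fy=8,interpolation=cv2.INTER_CUBIC))
E
```

```text
changed px 232 1105
pad (array([527.4, -52.4,  74.1]), np.float64(7.5))
jar [ 529.1 -182.3   45. ]
```

View pics/p7.png

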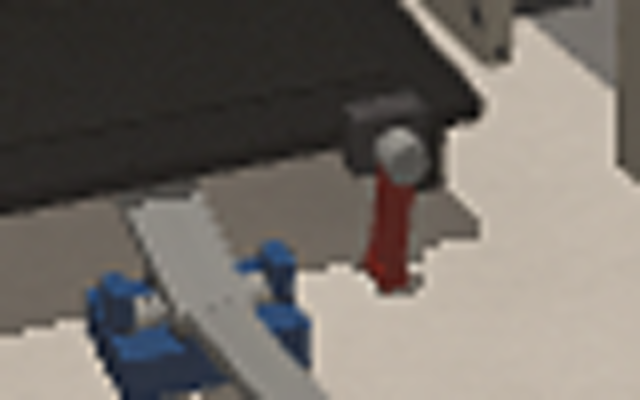

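```bash
python3 - <<'E'
from h import *
f=[ctrl.read_camera("side")["frame"] for _ in range(6)]
d=cv2.absdiff(f[0],f[-1]).max(2)[150:330,240:420]; ys,xs=np.nonzero(d>40); print(len(xs), list(zip(xs+240,ys+150))[:10])
print(abs(ctrl.state()["joint_velocities"]).max())
ctrl.hand_in()
E
```

```text
0 []
0.0008889047013032662
the job is handed in; nothing more can be done
```

The mixer base now stands on its red prop leg, and I've handed the job in; no verdict was reported. I pushed the bar's yellow pad down about 70 mm with the closed fingertips, feeling up to about 17 N. Then I let the bar up slowly and drew the gripper clear, finishing by about 8 s of the 29 s allowed.

**Last checks:**
- **Leg:** it looks upright, or slightly past, under the front edge. I judged this by eye from the side camera; I had no measurement of the leg angle or the base tilt.
- **Base:** the push force fell to zero while the pad was still about 36 mm low, so the leg is carrying the base.
- **Rest:** pictures over the last 0.3 s showed nothing moving, and the wrist force was about zero.
- **Green jar:** it is standing, and its measured position changed by only about 3 mm, which is within measurement scatter.

**Disagreements:**
- **Pad height:** the last camera estimate was 74 mm, against about 86 mm where the fingers lost contact. The two camera rays missed each other by 7.5 mm, so I trust the contact figure more.
- **Earlier picture comparison:** about 230 pixels had changed in the left part of the view, while the arm was still settling. I didn't trace the cause, but it didn't recur in the final pictures.

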